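# Find the left-hand threaded nut of the twin polisher and take its slotted washer off

## Task

The two spindles of this small twin polishing machine turn in opposite directions, so one of the two hand nuts has a left-hand thread and the other an ordinary right-hand one, and they look alike. Find out by gentle trial which nut is the left-hand one, without tightening either nut any harder; undo that nut far enough to draw the slotted washer out from under it by its fin without forcing it, so that this disc can be changed, and lay the washer flat on the table clear of the machine. Leave the other nut tight with its washer in place, and leave the other things on the table alone.

Things in the scene. Friction and masses are not known exactly. Their poses are not given: they have to be found in the camera images.
- polisher: Twin-spindle polishing machine, fixed: low white housing 126 (x) x 250 (y) mm with its top 46 mm over the table; origin under its centre at table level, -x is the front with the control panel, y runs along the two spindles, which stand 62 mm either side of its centre. The spindles are locked and do not turn.
- spindle_1: Locked spindle, fixed: upright 12 mm stud, flat disc 100 mm across with its top 62 mm over the table, hub 68 mm across with a round pocket (floor at 66 mm, rim at 68 mm) that holds the slotted washer; the rim is open only at -x, for the tab. Origin on the stud's axis at table level, z up. The two look alike and may stand either way round; one has a left-hand thread.
- nut_1 (a joint): Clockwise turn of this hand nut on its stud seen from above, rad; 0 as it stands tight at the start. It can be undone by 6.2 rad, rises 4 mm a turn as it comes undone and stays on the stud: a left-hand thread is undone clockwise (reading grows), a right-hand one counter-clockwise (reading falls below 0). Free, it turns at 0.12 N m; the other way it is tight at 0.
- stud_1 (a joint): Twist of this stud against its sprung spindle lock, clockwise from above, rad; 0 at rest, springs back. It gives 1 rad for 2.4 N m: a free nut twists it by only 0.05; a nut turned against its tight side carries the stud along with a climbing moment, and 0.25 rad (0.6 N m) either way is too much.
- nut_1_grip (a point): Middle of the nut's straight grip bar, on the spindle axis, 102 mm over the table when tight. Bar 48 mm long (point's x), 18 mm wide (y), 26 mm high, top 13 mm over this point; under it a round collar, 33 mm across at its foot, reaches down to the washer, whose top is at 71 mm.
- washer_1: Slotted C-shaped steel washer under the nut, about 0.11 kg: plate 60 mm across, 5 mm thick, origin at the plate's centre on its underside, z up. Slot 14 mm wide, open to +x; tab 14 mm wide to -x, reaching 51 mm. It is drawn out to -x, lifted 2 to 3 mm to pass over the pocket's rim, so the nut must first have risen by more than that: three quarters of a turn or more.
- washer_1_fin (a point): Middle of the upright fin on the washer's tab, by which it is held: 18 mm long (point's x, towards the stud), 8 mm thick (y), top 9 mm and foot 9 mm from this point; the washer's underside is 14 mm below it, the plate's centre 41 mm from it in +x. At the start 80 mm over the table.
- spindle_2: Locked spindle, fixed: upright 12 mm stud, flat disc 100 mm across with its top 62 mm over the table, hub 68 mm across with a round pocket (floor at 66 mm, rim at 68 mm) that holds the slotted washer; the rim is open only at -x, for the tab. Origin on the stud's axis at table level, z up. The two look alike and may stand either way round; one has a left-hand thread.
- nut_2 (a joint): Clockwise turn of this hand nut on its stud seen from above, rad; 0 as it stands tight at the start. It can be undone by 6.2 rad, rises 4 mm a turn as it comes undone and stays on the stud: a left-hand thread is undone clockwise (reading grows), a right-hand one counter-clockwise (reading falls below 0). Free, it turns at 0.12 N m; the other way it is tight at 0.
- stud_2 (a joint): Twist of this stud against its sprung spindle lock, clockwise from above, rad; 0 at rest, springs back. It gives 1 rad for 2.4 N m: a free nut twists it by only 0.05; a nut turned against its tight side carries the stud along with a climbing moment, and 0.25 rad (0.6 N m) either way is too much.
- nut_2_grip (a point): Middle of the nut's straight grip bar, on the spindle axis, 102 mm over the table when tight. Bar 48 mm long (point's x), 18 mm wide (y), 26 mm high, top 13 mm over this point; under it a round collar, 33 mm across at its foot, reaches down to the washer, whose top is at 71 mm.
- washer_2: Slotted C-shaped steel washer under the nut, about 0.11 kg: plate 60 mm across, 5 mm thick, origin at the plate's centre on its underside, z up. Slot 14 mm wide, open to +x; tab 14 mm wide to -x, reaching 51 mm. It is drawn out to -x, lifted 2 to 3 mm to pass over the pocket's rim, so the nut must first have risen by more than that: three quarters of a turn or more.
- washer_2_fin (a point): Middle of the upright fin on the washer's tab, by which it is held: 18 mm long (point's x, towards the stud), 8 mm thick (y), top 9 mm and foot 9 mm from this point; the washer's underside is 14 mm below it, the plate's centre 41 mm from it in +x. At the start 80 mm over the table.
- sample_case: Small flat black case 64 x 66 x 20 mm, lying near the machine, a bystander; origin at the middle of its underside.
- lens_tissue: White carton 65 x 110 x 22 mm, lying near the machine, a bystander; origin at the middle of its underside.
- kapton_roll: Black roll of tape 64 x 78 x 19 mm, lying near the machine, a bystander; origin at the middle of its underside.
There are look-alikes about, which are no part of the job. What is shaped like the washer_1 but orange, turquoise or yellow is not meant.

How it is judged (in metres and radians):
On the way:
1. the left-hand nut is undone by more than 2 rad (value of joint any of nut_1, nut_2 above 2 rad), for 0.2 s.
At the end, for the whole second after the job is handed in: Left-hand nut undone (over 2 rad clockwise); its washer at rest, flat (0.1 rad) on the table, fin up with its middle under 18 mm high and over 70 mm from both spindle axes; other nut within 0.3 rad of its start, its washer in its pocket (fin within 46 mm of its axis, under 84 mm high) (((value of joint nut_1 above 2 rad and height (world z) of washer_1_fin below 0.018 m and angle between washer_1_fin's own z axis and vertical below 0.1 rad and horizontal distance between washer_1_fin and spindle_1 above 0.07 m and horizontal distance between washer_1_fin and spindle_2 above 0.07 m and linear speed of washer_1 below 0.02 m/s and value of joint nut_2 between -0.3 and 0.3 rad and horizontal distance between washer_2_fin and spindle_2 below 0.046 m and height (world z) of washer_2_fin below 0.084 m) or (value of joint nut_2 above 2 rad and height (world z) of washer_2_fin below 0.018 m and angle between washer_2_fin's own z axis and vertical below 0.1 rad and horizontal distance between washer_2_fin and spindle_1 above 0.07 m and horizontal distance between washer_2_fin and spindle_2 above 0.07 m and linear speed of washer_2 below 0.02 m/s and value of joint nut_1 between -0.3 and 0.3 rad and horizontal distance between washer_1_fin and spindle_1 below 0.046 m and height (world z) of washer_1_fin below 0.084 m))); the robot touches nothing.
It fails at once if a nut is forced: its stud is twisted by more than 0.25 rad (0.6 N m) (value of joint any of stud_1, stud_2 below -0.25 rad or value of joint any of stud_1, stud_2 above 0.25 rad).
It fails at once if the right-hand nut is undone by more than 1 rad (counter-clockwise) (value of joint any of nut_1, nut_2 below -1 rad).
It fails at once if a washer is forced against its nut with more than 25 N (contact force between washer_1 and nut_1 above 25 N or contact force between washer_2 and nut_2 above 25 N).
It fails at once if a bystander is moved by more than 20 mm (distance of any of sample_case, lens_tissue, kapton_roll from where it was at the start of the episode above 0.02 m).
It also fails if it takes over 72 s, if anything falls off the work surface, if the arm or the gripper's body presses on something with over 40 N, if the wrist force passes 120 N, or if a joint passes its speed limit or range.

## Robot

A 6-joint arm with a two-finger parallel gripper is mounted at the origin on a cart in front of the work surface, level with it; the furniture and walls round the work are solid. World frame = base frame: x ahead of the robot, y to its left, z up, the work surface at z = 0. Lengths are in mm, angles in rad, forces in N, time in s.
With the tool pointing down it reaches from about 275 to 1000 mm from the base axis. Payload 8.4 kg.
Tool frame: the origin (TCP) lies at the very end of the fingers, on their centre line; the grasp point (between the pads) lies 19 mm behind it (r.tcp_to_grasp is the distance from the TCP to the grasp point, in mm); z points along the fingers, y is the line along which they close (so a half turn about z gives the same grasp; the last joint's range is limited). The gripper opens to 85 mm and grips with 20 to 120 N. Pads are 22 mm wide; open, the fingers measure 114 mm over their backs; the gripper's body (76 mm by 85 mm) begins 54 mm behind the grasp point. The pads swing forward as they close: fully open they stand 13 mm farther back than shut.
Start: joints at [-1.316, 0.353, 1.633, -0, 1.155, -0.002], TCP at [158.74, -604.508, 231.281] pointing down, gripper open.
Joint ranges: [-2.63, 2.63], [-0.92, 2.1], [0.06, 2.66], [-1.3, 4.44], [0, 2.69], [-3.02, 3.02]. Speed limits (rad/s): [2.22, 2.22, 2.79, 3.14, 3.14, 3.14].

## Interface

Orientations are given as [roll, pitch, yaw] about the fixed x, y, z axes, in that order (R = Rz(yaw) Ry(pitch) Rx(roll)).
In Python, from rig import r gives the robot as it stands. The module is installed in compiled form; this text tells all that it offers.
- The arm moves only by the tool play_rows, never from a script. Its argument "rows" is a list of rows, each an object with "dp": the shift along the tool's x, y, z in units of 40 mm (1.0 is 40 mm), a list of three; "turn": the turn, a rotation vector about the tool's x, y, z in units of 6 degrees (1.0 is 6 degrees), a list of three; "fingers": the closure, from 0 (fully open) to 1 (shut). In form: [{"dp": [tx, ty, tz], "turn": [wx, wy, wz], "fingers": fingers}, ...]. A call has 1 to 5 rows; each row shifts and turns the commanded pose from where the row before left it, along the tool's axes as they then stand; what a row does not reach is not made up. A row lasts 1/12 s, in which the tool goes at most 41.7 mm and 7.16 degrees, less where a joint would pass 70% of its speed; a pose out of reach is approached as far as the arm can. A call is refused whole if a number of a shift passes 1 or a number of a turn 1, either way. A call with a gripper value outside its range is refused whole. The fingers move at their own pace and stop on an object; "force" is the grip in N (left out, the last holds). Time passes only in rows, so rows that do not move let the fingers close. It gives the time, the measured TCP pose, the force, the opening and the grip force at its end, in the units of the state.
- r.sense(): the state, without advancing time (a new reading comes with each control period).
- r.grab_frame(name): name is "scene" or "side" or "wrist"; returns a dict with "pixels" (384x512x3 uint8, red, green, blue), "fx", "fy", "cx", "cy" (pixels), "pose" (4x4, takes a point from camera to world coordinates). Camera axes: x right, y down, z forward; pixel columns grow to the right and rows downward; lengths in mm; the calibration is good to about 2 mm. A picture is of the moment at which its call begins. There is no depth.
- r.sign_off(): hands the job in; it is judged then, once.
The state is a dict: "clock": time; "qpos": joint angles; "qvel": joint speeds; "joint_efforts": joint torques, N m; "eef_pos": TCP position; "tcp_rot": TCP orientation; "contact_force": force on the tool from outside, world axes, zero at the start; "wrist_torque": the same for the moment, N m; "opening": opening from 0.0 (shut) to 1.0 (fully open); "grasp_force": force on a finger pad.
Only numpy, scipy, OpenCV 4.12 (cv2) and the standard library are available. Lean on these libraries where they do the work, as an engineer would, in place of code of your own. Each camera call takes 0.05 s, during which the arm holds its last target. There are 200 camera calls.

## Working session

There is one attempt and no reset: what is moved stays moved. The work goes in short steps, Python scripts to look and compute and a tool call to move; the robot and the scene stay as the last step left them, time stands still between calls to the robot, and variables do not carry over. Pictures are saved under pics/ and viewed, at most 10 in all, crops included, and the job is handed in when it is done.

Besides the shell and the picture viewer there is one more tool, called after "Request:" by a JSON object that holds its "op" and its "data". play_rows: Moves the arm, as the interface text tells. Its arguments: {"type":"object","properties":{"rows":{"type":"array"},"force":{"type":"number"}},"required":["rows"]}

```bash
mkdir -p pics; python3 - <<'E'
from rig import r
import cv2,pickle
for n in ["scene","side","wrist"]:
    f=r.grab_frame(n); pickle.dump(f,open(n+".pkl","wb"))
    cv2.imwrite(f"pics/{n}0.png",f["pixels"][:,:,::-1]); print(n,f["fx"],f["cx"],f["cy"],f["pose"].round(3).tolist())
import numpy as np
a=[cv2.imread(f"pics/{n}0.png") for n in["scene","side"]]
cv2.imwrite("pics/both.png",cv2.resize(np.hstack(a),(800,300)))
s=r.sense();print(s, r.tcp_to_grasp)
E
```

```text
scene 418.0603673658276 255.17664631087922 193.32158524650592 [[0.299, 0.579, -0.759, 1244.225], [0.954, -0.172, 0.245, -639.081], [0.011, -0.797, -0.604, 734.616], [0.0, 0.0, 0.0, 1.0]]
side 457.6994797486949 256.74800545362274 191.68981690136928 [[0.699, 0.315, -0.642, 1064.41], [0.715, -0.319, 0.622, -965.753], [-0.009, -0.894, -0.449, 503.027], [0.0, 0.0, 0.0, 1.0]]
wrist 346.2420929430332 258.63530685434597 188.3281253738358 [[0.254, -0.925, -0.282, 230.81], [-0.967, -0.244, -0.072, -585.45], [-0.002, 0.291, -0.957, 374.028], [0.0, 0.0, 0.0, 1.0]]
{'clock': 0.15, 'qpos': array([-1.31641994e+00,  3.53515882e-01,  1.63397816e+00,  1.97253765e-05,
        1.15525196e+00, -2.42565088e-03]), 'qvel': array([-1.15495373e-03, -1.62465359e-03, -8.06177017e-04, -9.33790243e-05,
        5.27219899e-04,  1.38361616e-03]), 'joint_efforts': array([ 1.82725489e-03, -6.05632496e+01, -3.42338490e+01,  2.49858476e-04,
        6.09777126e-03,  2.67499090e-06]), 'eef_pos': array([ 158.63465918, -604.12702371,  230.71104594]), 'tcp_rot': array([-3.14043935e+00, -2.08350556e-05,  2.56794048e-01]), 'contact_force': array([ 0.06653194, -0.6030694 ,  0.40208015]), 'wrist_torque': array([ 0.02643919,  0.02202971, -0.02396552]), 'grasp_force': 0.0, 'opening': 1.0009219606260322} 18.700000000000003
```

View pics/scene0.png

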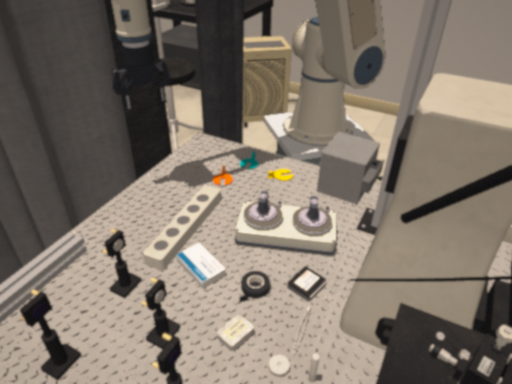

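View pics/side0.png

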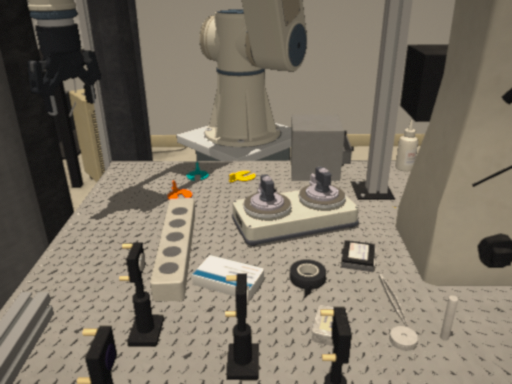

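The scene shows the polisher at (287,226), with nuts at (263,200) and (313,205). Side shows them at (267,187) and (322,177). The possible mix-ups are the orange (222,176), turquoise (249,161) and yellow (281,174) look-alikes, which are loose on the table. The wanted washers are the grey ones under the two nuts.

```bash
python3 - <<'E'
import cv2,numpy as np
a=cv2.imread("pics/scene0.png")[180:260,225:345];b=cv2.imread("pics/side0.png")[155:245,225:365];c=cv2.imread("pics/wrist0.png")
o=np.zeros((600,800,3),np.uint8)
a=cv2.resize(a,None,fx=3.33,fy=3.33,interpolation=2);o[:a.shape[0],:a.shape[1]]=a
b=cv2.resize(b,None,fx=2.85,fy=2.85,interpolation=2);o[:b.shape[0],400:400+b.shape[1]]=b
c=cv2.resize(c,(400,300));o[300:,:400]=c
cv2.imwrite("pics/crop1.png",o)
E
```

```text
(no output)
```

View pics/crop1.png

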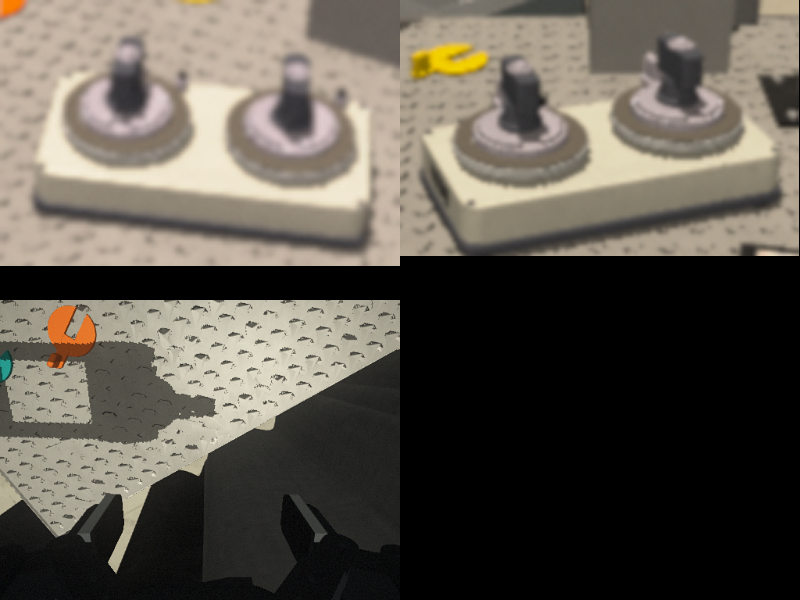

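The crop shows two dark grip bars, with a fin behind each disc at scene (280,203) and (327,208). The wrist view shows only the orange and turquoise decoys.

```bash
cat > h.py <<'E'
import numpy as np,pickle
def ray(f,u,v):
    d=f["pose"][:3,:3]@np.array([(u-f["cx"])/f["fx"],(v-f["cy"])/f["fy"],1]); return f["pose"][:3,3],d/np.linalg.norm(d)
def onz(f,u,v,z):
    o,d=ray(f,u,v); return (o+d*(z-o[2])/d[2]).round(1)
def tri(f,p,g,q):
    o1,d1=ray(f,*p);o2,d2=ray(g,*q)
    A=np.c_[d1,-d2];t=np.linalg.lstsq(A,o2-o1,rcond=None)[0]
    a,b=o1+t[0]*d1,o2+t[1]*d2; return ((a+b)/2).round(1),round(float(np.linalg.norm(a-b)),1)
E
python3 - <<'E'
from h import *
S=pickle.load(open("scene.pkl","rb"));D=pickle.load(open("side.pkl","rb"))
sc=lambda x,y:(x/3.33+225-.35,y/3.33+180-.35); sd=lambda x,y:((x-400)/2.85+225-.35,y/2.85+155-.35)
print("nuts",tri(S,sc(128,42),D,sd(516,62)),tri(S,sc(296,60),D,sd(680,42)))
# disc extremes: centre of disc ellipse
print("disc scene",onz(S,*sc(127,113),60),onz(S,*sc(292,132),60))
print("disc side",onz(D,*sd(521,139),60),onz(D,*sd(677,114),60))
print("fins",onz(S,*sc(182,75),88),onz(S,*sc(340,95),88))
print("corner base scene",[onz(S,*sc(*p),0) for p in [(38,208),(362,243)]],"side",[onz(D,*sd(*p),0) for p in [(465,248),(778,205)]])
for n,p in dict(case=(307,283),tissue=(202,263),kapton=(255,285),carton=(236,332),bar_near=(160,255),bar_far=(212,195),yel=(281,174),orange=(222,177),turq=(249,161),boxnear=(350,195),pole=(368,222)).items(): print(n,onz(S,*p,15))
E
```

```text
nuts (array([ 472.7, -369.4,  117.3]), 3.6) (array([ 532.3, -260.8,  118.7]), 7.2)
disc scene [ 482.3 -372.6   60. ] [ 538.3 -261.8   60. ]
disc side [ 484.1 -374.3   60. ] [ 539.  -264.4   60. ]
fins [ 483.6 -330.3   88. ] [ 539.2 -226.7   88. ]
corner base scene [array([ 501.6, -448.5,    0. ]), array([ 606.2, -229.3,    0. ])] side [array([ 491.7, -438.4,    0. ]), array([ 614.1, -234.1,    0. ])]
case [ 688.2 -335.7   15. ]
tissue [ 561.4 -546.8   15. ]
kapton [ 660.1 -448.2   15. ]
carton [ 763.4 -519.9   15. ]
bar_near [ 507.2 -637.1   15. ]
bar_far [ 312.5 -467.    15. ]
yel [ 269.3 -243.2   15. ]
orange [ 234.  -418.7   15. ]
turq [ 172.1 -315.5   15. ]
boxnear [424.3 -90.9  15. ]
pole [ 543.2 -100.7   15. ]
```

Request:
{"op": "play_rows", "data": {"rows": [{"dp": [0.9,-0.4,0],"turn": [0,0,0],"fingers": 0},{"dp": [0.9,-0.4,0],"turn": [0,0,0],"fingers": 0},{"dp": [0.9,-0.4,0],"turn": [0,0,0],"fingers": 0},{"dp": [0.9,-0.4,0],"turn": [0,0,0],"fingers": 0},{"dp": [0.9,-0.4,0],"turn": [0,0,0],"fingers": 0}]}}

```text
clock: 0.57
eef_pos: [313.5, -480.0, 231.1]
tcp_rot: [-3.141, 0.0, 0.256]
contact_force: [0.6, -0.4, -0.6]
opening: 1.0
grasp_force: 0.0
```

Request:
{"op": "play_rows", "data": {"rows": [{"dp": [0.9,-0.4,0],"turn": [0,0,0],"fingers": 0},{"dp": [0.9,-0.4,0],"turn": [0,0,0],"fingers": 0},{"dp": [0.9,-0.4,0],"turn": [0,0,0],"fingers": 0},{"dp": [0.9,-0.4,0],"turn": [0,0,0],"fingers": 0},{"dp": [0.9,-0.4,0],"turn": [0,0,0],"fingers": 0}]}}

```text
clock: 0.98
eef_pos: [467.4, -356.7, 231.2]
tcp_rot: [-3.141, 0.0, 0.257]
contact_force: [-0.0, -0.7, 1.1]
opening: 1.001
grasp_force: 0.0
```

Request:
{"op": "play_rows", "data": {"rows": [{"dp": [0.9,-0.4,0],"turn": [0,0,0],"fingers": 0},{"dp": [0.4,-0.2,0],"turn": [0,0,0],"fingers": 0},{"dp": [0,0,0],"turn": [0,0,0],"fingers": 0},{"dp": [0,0,0],"turn": [0,0,0],"fingers": 0}]}}

```text
clock: 1.32
eef_pos: [510.8, -321.1, 230.9]
tcp_rot: [-3.141, 0.001, 0.259]
contact_force: [-1.0, -0.2, -1.4]
opening: 1.0
grasp_force: 0.0
```

```bash
python3 - <<'E'
from rig import r
import cv2,pickle
f=r.grab_frame("wrist"); pickle.dump(f,open("w1.pkl","wb")); cv2.imwrite("pics/w1.png",f["pixels"][:,:,::-1])
s=r.sense();print(s["clock"],s["eef_pos"],s["tcp_rot"],s["contact_force"],s["qpos"])
E
```

```text
1.3667 [ 510.1165547  -321.80416691  230.95190273] [-3.14127747e+00  8.75341136e-04  2.57805781e-01] [ 0.57153918  0.39637427 -0.12893498] [-5.65035174e-01  3.20046017e-01  1.68161407e+00 -4.70132414e-04
  1.14075902e+00  7.48151687e-01]
```

View pics/w1.png

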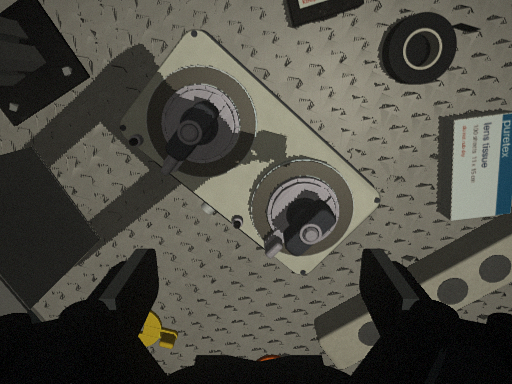

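The wrist image shows nut A with its stud tip at (189,131), disc centre (202,121) and fin (170,165). Nut B has its stud tip at (311,233), disc centre (301,213) and fin (277,243). Both fins face the front, towards the robot, and both washers are grey.

```bash
python3 - <<'E'
from h import *
import cv2
f=pickle.load(open("w1.pkl","rb")); im=f["pixels"]
hsv=cv2.cvtColor(im,cv2.COLOR_RGB2HSV)
A=onz(f,202,121,62);B=onz(f,301,213,62);print("discs",A,B,np.linalg.norm(A-B))
print("corners",[onz(f,*p,46) for p in [(193,32),(380,200),(305,273),(122,135)]])
print("fins",onz(f,170,165,85),onz(f,277,243,85))
print("studs",[onz(f,189,131,z) for z in(115,120)],[onz(f,311,233,z) for z in(115,120)])
for n,c in (("A",(203,118)),("B",(305,220))):
    x,y=c; s=im[y-65:y+65,x-65:x+65]; cv2.imwrite(f"pics/c{n}.png",cv2.resize(s[:,:,::-1],(400,400),interpolation=2))
a=np.hstack([cv2.imread("pics/cA.png"),cv2.imread("pics/cB.png")]);a=cv2.convertScaleAbs(a,alpha=1.6,beta=15);cv2.imwrite("pics/cAB.png",a)
E
```

```text
discs [ 538.6 -261.5   62. ] [ 477.5 -372.1   62. ] 126.35493658737678
corners [array([ 609.2, -235.7,   46. ]), array([ 505.7, -448.1,   46. ]), array([ 407.4, -399.8,   46. ]), array([ 504.1, -189. ,   46. ])]
fins [ 498.5 -245.8   85. ] [ 451.4 -354.3   85. ]
studs [array([ 536.5, -260.6,  115. ]), array([ 537.4, -261.4,  120. ])] [array([ 480.8, -373.2,  115. ]), array([ 482.8, -371.8,  120. ])]
```

View pics/cAB.png

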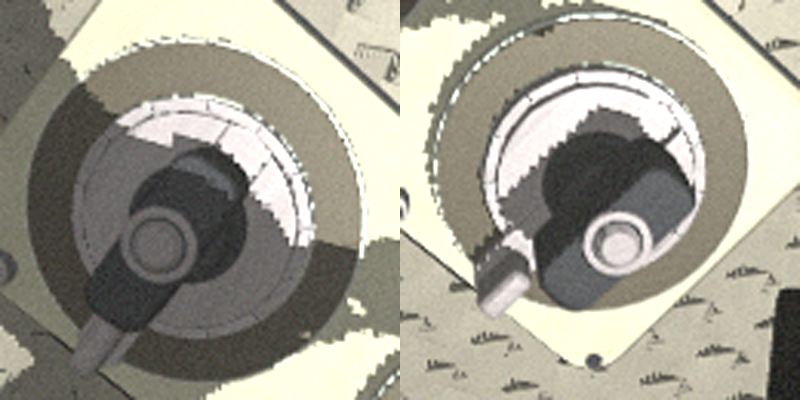

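The crop shows both bars lying roughly along the lower-left to upper-right diagonal: A from (88,310) to (220,175), B from (560,272) to (675,185). The fins are at (97,345) and (503,288). In A, the bar end reaches over towards its fin in the view.

```bash
python3 - <<'E'
from h import *
f=pickle.load(open("w1.pkl","rb"))
a=lambda x,y:(x/3.077+138,y/3.077+53); b=lambda x,y:((x-400)/3.077+240,y/3.077+155)
def bar(P,m):
    Q=np.array([onz(f,*m(*p),115)[:2] for p in P]); L,T,R,B=Q
    d1=T-L;d2=R-B;d=d1+d2;print(Q.tolist(),"ctr",Q.mean(0),"ang",np.degrees(np.arctan2(d[1],d[0])),"len",np.linalg.norm(d)/2, "w",np.linalg.norm(L-B))
bar([(88,285),(190,155),(245,195),(140,332)],a)
bar([(538,245),(655,165),(695,200),(580,308)],b)
print("stud118",onz(f,*a(157,245),118),onz(f,*b(617,245),118))
print("fintop",onz(f,*a(97,350),89),onz(f,*b(503,288),89))
A=np.array([538,-262.]);B=np.array([481,-373.]);d=A-B;print("yaw",np.degrees(np.arctan2(-d[0],d[1])))
E
```

```text
[[521.4, -246.4], [558.1, -264.1], [552.4, -278.8], [513.1, -261.1]] ctr [ 536.25 -262.6 ] ang -24.975608156298016 len 41.92004293890931 w 16.881350656863916
[[474.0, -353.0], [503.4, -376.0], [496.8, -389.1], [459.1, -369.1]] ctr [ 483.325 -371.8  ] ang -32.65315306144971 len 39.84786694416652 w 21.93672719436516
stud118 [ 535.8 -261.3  118. ] [ 480.5 -372.4  118. ]
fintop [ 498.1 -246.5   89. ] [ 447.1 -352.    89. ]
yaw -27.181111085477223
```

Request:
{"op": "play_rows", "data": {"rows": [{"dp": [-0.5,0.5,0],"turn": [0,0,0],"fingers": 0},{"dp": [-0.5,0.5,0],"turn": [0,0,0],"fingers": 0},{"dp": [0,0,0],"turn": [0,0,-1],"fingers": 0},{"dp": [0,0,0],"turn": [0,0,-1],"fingers": 0},{"dp": [0,0,0],"turn": [0,0,-1],"fingers": 0}]}}

```text
clock: 1.78
eef_pos: [480.1, -372.4, 231.2]
tcp_rot: [-3.141, 0.0, 0.573]
contact_force: [-0.6, -0.2, 0.2]
opening: 1.001
grasp_force: 0.0
```

Request:
{"op": "play_rows", "data": {"rows": [{"dp": [0,0,0],"turn": [0,0,-1],"fingers": 0},{"dp": [0,0,0],"turn": [0,0,-1],"fingers": 0},{"dp": [0,0,0],"turn": [0,0,-1],"fingers": 0},{"dp": [0,0,0],"turn": [0,0,-1],"fingers": 0},{"dp": [0,0,0],"turn": [0,0,-1],"fingers": 0}]}}

```text
clock: 2.2
eef_pos: [480.4, -371.9, 231.2]
tcp_rot: [-3.141, 0.0, 1.098]
contact_force: [0.8, 0.6, 0.2]
opening: 1.0
grasp_force: 0.0
```

Request:
{"op": "play_rows", "data": {"rows": [{"dp": [0,0,0],"turn": [0,0,-1],"fingers": 0},{"dp": [0,0,0],"turn": [0,0,-1],"fingers": 0},{"dp": [0,0,0],"turn": [0,0,-1],"fingers": 0},{"dp": [0,0,0],"turn": [0,0,-1],"fingers": 0},{"dp": [0,0,0],"turn": [0,0,-1],"fingers": 0}]}}

```text
clock: 2.62
eef_pos: [480.4, -371.9, 231.2]
tcp_rot: [-3.141, -0.0, 1.621]
contact_force: [0.5, 0.3, -0.1]
opening: 1.0
grasp_force: 0.0
```

Request:
{"op": "play_rows", "data": {"rows": [{"dp": [0,0,0],"turn": [0,0,-1],"fingers": 0},{"dp": [0,0,0],"turn": [0,0,-1],"fingers": 0},{"dp": [0,0,0],"turn": [0,0,-1],"fingers": 0},{"dp": [0,0,0],"turn": [0,0,-1],"fingers": 0},{"dp": [0,0,0],"turn": [0,0,-1],"fingers": 0}]}}

```text
clock: 3.03
eef_pos: [480.4, -371.9, 231.2]
tcp_rot: [-3.141, -0.0, 2.145]
contact_force: [0.0, 0.8, -0.0]
opening: 1.0
grasp_force: 0.0
```

Request:
{"op": "play_rows", "data": {"rows": [{"dp": [0,0,0],"turn": [0,0,-1],"fingers": 0},{"dp": [0,0,0],"turn": [0,0,-1],"fingers": 0},{"dp": [0,0,0],"turn": [0,0,-1],"fingers": 0},{"dp": [0,0,0],"turn": [0,0,-1],"fingers": 0},{"dp": [0,0,0],"turn": [0,0,-1],"fingers": 0}]}}

```text
clock: 3.45
eef_pos: [480.4, -371.9, 231.2]
tcp_rot: [-3.141, -0.0, 2.669]
contact_force: [-0.3, 0.2, -0.3]
opening: 1.0
grasp_force: 0.0
```

Request:
{"op": "play_rows", "data": {"rows": [{"dp": [0,0,0],"turn": [0,0,-0.2],"fingers": 0},{"dp": [0,0,0],"turn": [0,0,0],"fingers": 0},{"dp": [0,0,0],"turn": [0,0,0],"fingers": 0}]}}

```text
clock: 3.7
eef_pos: [481.2, -371.3, 231.3]
tcp_rot: [-3.142, -0.0, 2.682]
contact_force: [-0.4, -0.2, -0.6]
opening: 0.999
grasp_force: 0.0
```

```bash
python3 - <<'E'
from rig import r
import cv2,pickle
f=r.grab_frame("wrist"); pickle.dump(f,open("w2.pkl","wb")); cv2.imwrite("pics/w2.png",cv2.convertScaleAbs(f["pixels"][:,:,::-1],alpha=1.4,beta=10))
s=r.sense();print(s["clock"],s["eef_pos"],s["tcp_rot"],s["contact_force"],s["wrist_torque"],s["qpos"])
E
```

```text
3.75 [ 481.43453589 -371.19808291  231.27287578] [-3.14154400e+00 -1.22534246e-04  2.68264699e+00] [ 0.6537303   0.11262967 -0.190432  ] [ 0.04112285 -0.04340601 -0.00248895] [-6.59248716e-01  3.26737973e-01  1.67132524e+00 -7.91710372e-05
  1.14363985e+00 -1.77106657e+00]
```

View pics/w2.png

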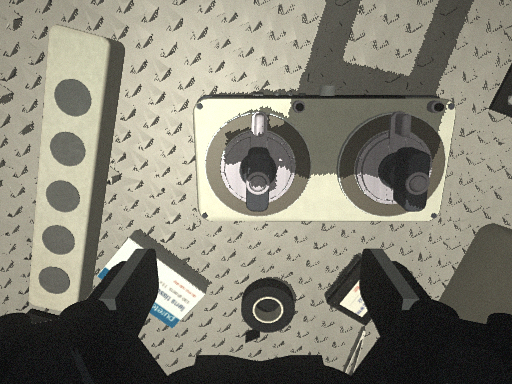

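The wrist view is now squared to the machine. Nut B is at (258,180) with its fin at (259,124), and nut A at (410,180) with its fin at (402,125).

```bash
python3 - <<'E'
from h import *
f=pickle.load(open("w2.pkl","rb"))
T=np.array([481.4,-371.2]);y=2.6826
X=np.array([np.cos(y),np.sin(y)]);Y=np.array([np.sin(y),-np.cos(y)])
for n,u,v,z in [("studB",257.5,181,118),("barnear",257.5,209,115),("fin",259.5,114,89),("finhi",259.5,134,89),("fin50",259.5,124,89),("studA",417,183,118),("finA",402,124,89)]:
    p=onz(f,u,v,z)[:2]; print(n,p,"tool",(X@(p-T)).round(1),(Y@(p-T)).round(1))
E
```

```text
studB [ 479.4 -371.1] tool 1.8 -0.8
barnear [ 501.  -381.8] tool -22.3 -0.8
fin [ 436.9 -348.3] tool 50.0 0.8
finhi [ 451.4 -355.5] tool 33.9 0.8
fin50 [ 444.1 -351.9] tool 42.0 0.8
studA [ 535.4 -261.5] tool 0.2 122.3
finA [ 495.7 -247.6] tool 41.9 117.1
```

Request:
{"op": "play_rows", "data": {"rows": [{"dp": [0,0,0.9],"turn": [0,0,0],"fingers": 0},{"dp": [0,0,0.9],"turn": [0,0,0],"fingers": 0},{"dp": [0,0,0.9],"turn": [0,0,0],"fingers": 0},{"dp": [0,0,0.5],"turn": [0,0,0],"fingers": 0.3},{"dp": [0,0,0.25],"turn": [0,0,0],"fingers": 0.5}]}}

```text
clock: 4.17
eef_pos: [480.2, -369.6, 90.0]
tcp_rot: [3.141, -0.005, 2.684]
contact_force: [-0.5, -0.4, -0.9]
opening: 0.747
grasp_force: 0.0
```

Request:
{"op": "play_rows", "data": {"rows": [{"dp": [0,0,0],"turn": [0,0,0],"fingers": 0.6},{"dp": [0,0,0],"turn": [0,0,0],"fingers": 0.65},{"dp": [0,0,0],"turn": [0,0,0],"fingers": 0.7},{"dp": [0,0,0],"turn": [0,0,0],"fingers": 0.75},{"dp": [0,0,0],"turn": [0,0,0],"fingers": 0.8}], "force": 25}}

```text
clock: 4.58
eef_pos: [482.8, -372.8, 95.4]
tcp_rot: [-3.139, 0.004, 2.687]
contact_force: [-2.3, -4.1, 3.8]
opening: 0.208
grasp_force: 21.7
```

Request:
{"op": "play_rows", "data": {"rows": [{"dp": [0,0,0],"turn": [0,0,0],"fingers": 0.9},{"dp": [0,0,0],"turn": [0,0,0],"fingers": 1},{"dp": [0,0,0],"turn": [0,0,0],"fingers": 1},{"dp": [0,0,0],"turn": [0,0,0],"fingers": 1},{"dp": [0,0,0],"turn": [0,0,0],"fingers": 1}]}}

```text
clock: 5.0
eef_pos: [482.8, -372.8, 95.4]
tcp_rot: [-3.139, 0.004, 2.686]
contact_force: [-2.5, -6.5, 3.5]
opening: 0.207
grasp_force: 25.4
```

```bash
cat > st.py <<'E'
from rig import r
s=r.sense()
for k in ("clock","eef_pos","tcp_rot","contact_force","wrist_torque","opening","grasp_force"): print(k,s[k] if not hasattr(s[k],"round") else s[k].round(3) if k!="clock" else s[k])
E
python3 st.py
```

```text
clock 5.0
eef_pos [ 482.783 -372.773   95.408]
tcp_rot [-3.139  0.004  2.686]
contact_force [-2.517 -6.479  3.473]
wrist_torque [-0.835  0.409 -0.073]
opening 0.20686250726727343
grasp_force 25.401320457458496
```

Request:
{"op": "play_rows", "data": {"rows": [{"dp": [0,0,0],"turn": [0,0,0.4],"fingers": 1},{"dp": [0,0,0],"turn": [0,0,0.4],"fingers": 1},{"dp": [0,0,0],"turn": [0,0,0],"fingers": 1}]}}

```text
clock: 5.25
eef_pos: [482.8, -372.9, 95.4]
tcp_rot: [-3.139, 0.004, 2.6]
contact_force: [-3.3, -5.1, 2.8]
opening: 0.204
grasp_force: 25.4
```

```bash
python3 st.py
```

```text
clock 5.25
eef_pos [ 482.778 -372.905   95.426]
tcp_rot [-3.139  0.004  2.6  ]
contact_force [-3.257 -5.12   2.81 ]
wrist_torque [-0.952  0.425  0.134]
opening 0.20437473337614082
grasp_force 25.377478301525116
```

Request:
{"op": "play_rows", "data": {"rows": [{"dp": [0,0,0],"turn": [0,0,0.3],"fingers": 1},{"dp": [0,0,0],"turn": [0,0,0],"fingers": 1},{"dp": [0,0,0],"turn": [0,0,0],"fingers": 1}]}}

```text
clock: 5.5
eef_pos: [482.7, -372.9, 95.4]
tcp_rot: [-3.139, 0.004, 2.572]
contact_force: [-3.7, -6.7, 2.3]
opening: 0.204
grasp_force: 25.4
```

```bash
python3 st.py
```

```text
clock 5.5
eef_pos [ 482.724 -372.938   95.4  ]
tcp_rot [-3.139  0.004  2.572]
contact_force [-3.689 -6.654  2.308]
wrist_torque [-0.981  0.402  0.193]
opening 0.20398173318930152
grasp_force 25.3789821267128
```

Request:
{"op": "play_rows", "data": {"rows": [{"dp": [0,0,0],"turn": [0,0,0.3],"fingers": 1},{"dp": [0,0,0],"turn": [0,0,0],"fingers": 1},{"dp": [0,0,0],"turn": [0,0,0],"fingers": 1}]}}

```text
clock: 5.75
eef_pos: [482.7, -373.0, 95.4]
tcp_rot: [-3.139, 0.004, 2.54]
contact_force: [-2.5, -6.9, 2.9]
opening: 0.203
grasp_force: 25.4
```

```bash
python3 st.py
```

```text
clock 5.75
eef_pos [ 482.688 -372.992   95.418]
tcp_rot [-3.139  0.004  2.54 ]
contact_force [-2.526 -6.896  2.892]
wrist_torque [-1.013  0.508  0.249]
opening 0.20349180582789855
grasp_force 25.39810985326767
```

Nut B climbs at about 2.4 N m/rad clockwise, so it is tight that way and therefore right-hand. I'll return it to its start, release it and go to nut A.

Request:
{"op": "play_rows", "data": {"rows": [{"dp": [0,0,0],"turn": [0,0,-0.7],"fingers": 1},{"dp": [0,0,0],"turn": [0,0,-0.7],"fingers": 1},{"dp": [0,0,0],"turn": [0,0,0],"fingers": 0.8},{"dp": [0,0,0],"turn": [0,0,0],"fingers": 0.3},{"dp": [0,0,0],"turn": [0,0,0],"fingers": 0.3}]}}

```text
clock: 6.17
eef_pos: [482.4, -371.1, 94.4]
tcp_rot: [-3.141, 0.002, 2.686]
contact_force: [0.4, 0.2, -0.2]
opening: 0.475
grasp_force: 0.0
```

Request:
{"op": "play_rows", "data": {"rows": [{"dp": [0,0,0],"turn": [0,0,0],"fingers": 0.2},{"dp": [0,0,-0.7],"turn": [0,0,0],"fingers": 0},{"dp": [0,0,-0.8],"turn": [0,0,0],"fingers": 0},{"dp": [0,0.5,0],"turn": [0,0,0],"fingers": 0},{"dp": [0,0.9,0],"turn": [0,0,0],"fingers": 0}]}}

```text
clock: 6.58
eef_pos: [507.4, -322.9, 155.9]
tcp_rot: [-3.14, 0.005, 2.683]
contact_force: [0.3, 0.4, 0.4]
opening: 0.999
grasp_force: 0.0
```

Request:
{"op": "play_rows", "data": {"rows": [{"dp": [0,0.9,0],"turn": [0,0,0],"fingers": 0},{"dp": [0,0.8,0],"turn": [0,0,0],"fingers": 0},{"dp": [0,0,0],"turn": [0,0,0],"fingers": 0},{"dp": [0,0,0],"turn": [0,0,0],"fingers": 0},{"dp": [0,0,0],"turn": [0,0,0],"fingers": 0}]}}

```text
clock: 7.0
eef_pos: [536.5, -259.4, 153.4]
tcp_rot: [-3.141, 0.0, 2.687]
contact_force: [-0.2, -0.0, -0.1]
opening: 1.003
grasp_force: 0.0
```

```bash
python3 - <<'E'
from rig import r
import cv2,pickle
f=r.grab_frame("wrist"); pickle.dump(f,open("w3.pkl","wb")); cv2.imwrite("pics/w3.png",cv2.convertScaleAbs(f["pixels"][:,:,::-1],alpha=1.8,beta=25))
E
python3 st.py
```

```text
clock 7.05
eef_pos [ 536.214 -259.878  153.325]
tcp_rot [-3.141 -0.     2.686]
contact_force [-0.113 -0.525 -0.781]
wrist_torque [-0.001 -0.063  0.007]
opening 0.999179767379779
grasp_force 0.0
```

View pics/w3.png

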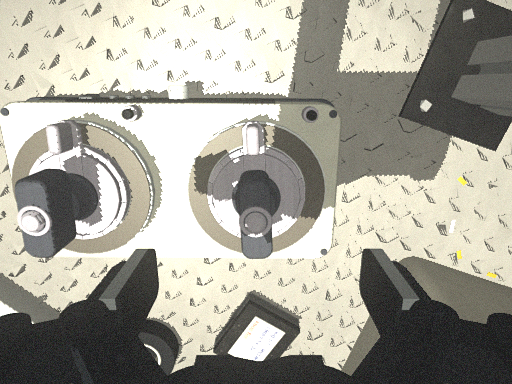

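The wrist image shows nut A's bar along column 256 with the stud at (256,221), about 1 mm off centre. Its fin is at (253,138).

Request:
{"op": "play_rows", "data": {"rows": [{"dp": [0,-0.03,0.8],"turn": [0,0,0],"fingers": 0},{"dp": [0,0,0.5],"turn": [0,0,0],"fingers": 0.3},{"dp": [0,0,0.2],"turn": [0,0,0],"fingers": 0.5},{"dp": [0,0,0],"turn": [0,0,0],"fingers": 0.65},{"dp": [0,0,0],"turn": [0,0,0],"fingers": 0.7}], "force": 25}}

```text
clock: 7.47
eef_pos: [535.8, -261.2, 93.5]
tcp_rot: [-3.142, -0.0, 2.685]
contact_force: [0.4, 0.1, -0.2]
opening: 0.454
grasp_force: 0.0
```

Request:
{"op": "play_rows", "data": {"rows": [{"dp": [0,0,0],"turn": [0,0,0],"fingers": 0.75},{"dp": [0,0,0],"turn": [0,0,0],"fingers": 0.8},{"dp": [0,0,0],"turn": [0,0,0],"fingers": 0.9},{"dp": [0,0,0],"turn": [0,0,0],"fingers": 1},{"dp": [0,0,0],"turn": [0,0,0],"fingers": 1}]}}

```text
clock: 7.88
eef_pos: [536.7, -261.2, 94.6]
tcp_rot: [-3.141, 0.002, 2.687]
contact_force: [-2.5, -3.3, 6.6]
opening: 0.208
grasp_force: 26.1
```

```bash
python3 st.py
```

```text
clock 7.8833
eef_pos [ 536.661 -261.234   94.583]
tcp_rot [-3.141e+00  2.000e-03  2.687e+00]
contact_force [-2.457 -3.261  6.578]
wrist_torque [-0.576  0.314  0.107]
opening 0.2077017187537085
grasp_force 26.07963502407074
```

Request:
{"op": "play_rows", "data": {"rows": [{"dp": [0,0,0],"turn": [0,0,0.4],"fingers": 1},{"dp": [0,0,0],"turn": [0,0,0.4],"fingers": 1},{"dp": [0,0,0],"turn": [0,0,0.3],"fingers": 1},{"dp": [0,0,0],"turn": [0,0,0],"fingers": 1},{"dp": [0,0,0],"turn": [0,0,0],"fingers": 1}]}}

```text
clock: 8.3
eef_pos: [536.6, -261.3, 94.6]
tcp_rot: [-3.141, 0.002, 2.571]
contact_force: [-3.6, -3.8, 8.1]
opening: 0.207
grasp_force: 26.7
```

```bash
python3 st.py
```

```text
clock 8.3
eef_pos [ 536.629 -261.321   94.643]
tcp_rot [-3.141e+00  2.000e-03  2.571e+00]
contact_force [-3.648 -3.774  8.058]
wrist_torque [-0.612  0.43   0.089]
opening 0.20667954893168133
grasp_force 26.657581329345703
```

Nut A's moment stays flat at about 0.1 N m, so it turns freely clockwise and is the left-hand one. I'll undo it.

Request:
{"op": "play_rows", "data": {"rows": [{"dp": [0,0,0],"turn": [0,0,0.6],"fingers": 1},{"dp": [0,0,-0.002],"turn": [0,0,0.8],"fingers": 1},{"dp": [0,0,-0.002],"turn": [0,0,0.8],"fingers": 1},{"dp": [0,0,-0.002],"turn": [0,0,0.8],"fingers": 1},{"dp": [0,0,-0.002],"turn": [0,0,0.8],"fingers": 1}]}}

```text
clock: 8.72
eef_pos: [536.4, -261.5, 94.9]
tcp_rot: [-3.142, 0.002, 2.17]
contact_force: [-3.9, -4.4, 6.5]
opening: 0.206
grasp_force: 26.8
```

```bash
python3 st.py
```

```text
clock 8.7167
eef_pos [ 536.4   -261.468   94.873]
tcp_rot [-3.142e+00  2.000e-03  2.170e+00]
contact_force [-3.945 -4.352  6.516]
wrist_torque [-0.788  0.597  0.08 ]
opening 0.20596589636966678
grasp_force 26.80608630180359
```

Request:
{"op": "play_rows", "data": {"rows": [{"dp": [0,0,-0.002],"turn": [0,0,1],"fingers": 1},{"dp": [0,0,-0.002],"turn": [0,0,1],"fingers": 1},{"dp": [0,0,-0.002],"turn": [0,0,1],"fingers": 1},{"dp": [0,0,-0.002],"turn": [0,0,1],"fingers": 1},{"dp": [0,0,-0.002],"turn": [0,0,1],"fingers": 1}]}}

```text
clock: 9.13
eef_pos: [536.1, -261.6, 95.2]
tcp_rot: [3.141, 0.002, 1.645]
contact_force: [-3.8, -5.3, 7.7]
opening: 0.207
grasp_force: 26.9
```

Request:
{"op": "play_rows", "data": {"rows": [{"dp": [0,0,-0.002],"turn": [0,0,1],"fingers": 1},{"dp": [0,0,-0.002],"turn": [0,0,1],"fingers": 1},{"dp": [0,0,-0.002],"turn": [0,0,1],"fingers": 1},{"dp": [0,0,-0.002],"turn": [0,0,1],"fingers": 1},{"dp": [0,0,-0.002],"turn": [0,0,1],"fingers": 1}]}}

```text
clock: 9.55
eef_pos: [535.7, -261.5, 95.5]
tcp_rot: [3.141, 0.002, 1.122]
contact_force: [-6.7, -5.7, 8.5]
opening: 0.207
grasp_force: 26.9
```

Request:
{"op": "play_rows", "data": {"rows": [{"dp": [0,0,-0.002],"turn": [0,0,1],"fingers": 1},{"dp": [0,0,-0.002],"turn": [0,0,1],"fingers": 1},{"dp": [0,0,-0.002],"turn": [0,0,1],"fingers": 1},{"dp": [0,0,-0.002],"turn": [0,0,1],"fingers": 1},{"dp": [0,0,-0.002],"turn": [0,0,1],"fingers": 1}]}}

```text
clock: 9.97
eef_pos: [535.5, -261.3, 95.9]
tcp_rot: [3.141, 0.001, 0.598]
contact_force: [-6.3, -4.3, 7.9]
opening: 0.209
grasp_force: 27.0
```

```bash
python3 st.py
```

```text
clock 9.9667
eef_pos [ 535.469 -261.33    95.87 ]
tcp_rot [3.141e+00 1.000e-03 5.980e-01]
contact_force [-6.281 -4.269  7.944]
wrist_torque [-0.824  1.104  0.129]
opening 0.20933498535656458
grasp_force 26.955881416797638
```

Request:
{"op": "play_rows", "data": {"rows": [{"dp": [0,0,-0.002],"turn": [0,0,1],"fingers": 1},{"dp": [0,0,-0.002],"turn": [0,0,1],"fingers": 1},{"dp": [0,0,-0.002],"turn": [0,0,1],"fingers": 1},{"dp": [0,0,-0.002],"turn": [0,0,1],"fingers": 1},{"dp": [0,0,-0.002],"turn": [0,0,1],"fingers": 1}]}}

```text
clock: 10.38
eef_pos: [535.3, -261.0, 96.2]
tcp_rot: [3.141, 0.001, 0.074]
contact_force: [-6.8, -2.6, 8.6]
opening: 0.202
grasp_force: 27.0
```

Request:
{"op": "play_rows", "data": {"rows": [{"dp": [0,0,-0.002],"turn": [0,0,1],"fingers": 1},{"dp": [0,0,-0.002],"turn": [0,0,1],"fingers": 1},{"dp": [0,0,-0.002],"turn": [0,0,1],"fingers": 1},{"dp": [0,0,-0.002],"turn": [0,0,1],"fingers": 1},{"dp": [0,0,-0.002],"turn": [0,0,1],"fingers": 1}]}}

```text
clock: 10.8
eef_pos: [535.3, -260.7, 96.5]
tcp_rot: [3.141, 0.001, -0.449]
contact_force: [-5.8, -1.0, 7.5]
opening: 0.206
grasp_force: 27.0
```

Request:
{"op": "play_rows", "data": {"rows": [{"dp": [0,0,-0.002],"turn": [0,0,1],"fingers": 1},{"dp": [0,0,-0.002],"turn": [0,0,1],"fingers": 1},{"dp": [0,0,-0.002],"turn": [0,0,1],"fingers": 1},{"dp": [0,0,-0.002],"turn": [0,0,1],"fingers": 1},{"dp": [0,0,-0.002],"turn": [0,0,1],"fingers": 1}]}}

```text
clock: 11.22
eef_pos: [535.5, -260.4, 96.9]
tcp_rot: [3.141, 0.0, -0.973]
contact_force: [-4.2, -0.6, 7.1]
opening: 0.207
grasp_force: 26.9
```

Request:
{"op": "play_rows", "data": {"rows": [{"dp": [0,0,-0.002],"turn": [0,0,1],"fingers": 1},{"dp": [0,0,-0.002],"turn": [0,0,1],"fingers": 1},{"dp": [0,0,-0.002],"turn": [0,0,1],"fingers": 1},{"dp": [0,0,-0.002],"turn": [0,0,1],"fingers": 1},{"dp": [0,0,-0.002],"turn": [0,0,1],"fingers": 1}]}}

```text
clock: 11.63
eef_pos: [535.8, -260.3, 97.2]
tcp_rot: [3.142, 0.0, -1.497]
contact_force: [-2.6, 1.4, 6.3]
opening: 0.209
grasp_force: 26.7
```

Request:
{"op": "play_rows", "data": {"rows": [{"dp": [0,0,-0.002],"turn": [0,0,1],"fingers": 1},{"dp": [0,0,-0.002],"turn": [0,0,1],"fingers": 1},{"dp": [0,0,0],"turn": [0,0,0],"fingers": 1}]}}

```text
clock: 11.88
eef_pos: [536.0, -260.2, 97.4]
tcp_rot: [-3.141, 0.0, -1.708]
contact_force: [-2.5, 0.2, 6.0]
opening: 0.203
grasp_force: 26.4
```

```bash
python3 st.py; python3 -c "
from rig import r;print(r.sense()['qpos'])"
```

```text
clock 11.8833
eef_pos [ 535.983 -260.244   97.364]
tcp_rot [-3.141  0.    -1.708]
contact_force [-2.48   0.209  6.015]
wrist_torque [0.152 0.508 0.095]
opening 0.2031893793704633
grasp_force 26.35043352842331
[-4.54645934e-01  4.63844361e-01  1.80352138e+00  2.50237046e-04
  8.74110756e-01  2.82383326e+00]
```

Request:
{"op": "play_rows", "data": {"rows": [{"dp": [0,0,0],"turn": [0,0,0],"fingers": 0.5},{"dp": [0,0,0],"turn": [0,0,0],"fingers": 0.3},{"dp": [0,0,0],"turn": [0,0,0],"fingers": 0},{"dp": [0,0,-0.7],"turn": [0,0,0],"fingers": 0},{"dp": [0,0,0],"turn": [0,0,-1],"fingers": 0}]}}

```text
clock: 12.3
eef_pos: [537.7, -261.2, 127.8]
tcp_rot: [-3.138, -0.002, -1.598]
contact_force: [1.4, -0.5, 0.3]
opening: 0.898
grasp_force: 0.0
```

Request:
{"op": "play_rows", "data": {"rows": [{"dp": [0,0,0],"turn": [0,0,-1],"fingers": 0},{"dp": [0,0,0],"turn": [0,0,-1],"fingers": 0},{"dp": [0,0,0],"turn": [0,0,-1],"fingers": 0},{"dp": [0,0,0],"turn": [0,0,-1],"fingers": 0},{"dp": [0,0,0],"turn": [0,0,-1],"fingers": 0}]}}

```text
clock: 12.72
eef_pos: [536.0, -260.4, 124.5]
tcp_rot: [-3.141, 0.0, -1.068]
contact_force: [-0.5, -0.1, 0.8]
opening: 1.005
grasp_force: 0.0
```

Request:
{"op": "play_rows", "data": {"rows": [{"dp": [0,0,0],"turn": [0,0,-1],"fingers": 0},{"dp": [0,0,0],"turn": [0,0,-1],"fingers": 0},{"dp": [0,0,0],"turn": [0,0,-1],"fingers": 0},{"dp": [0,0,0],"turn": [0,0,-1],"fingers": 0},{"dp": [0,0,0],"turn": [0,0,-1],"fingers": 0}]}}

```text
clock: 13.13
eef_pos: [536.0, -260.4, 124.5]
tcp_rot: [-3.141, 0.0, -0.544]
contact_force: [-0.1, -0.0, 0.1]
opening: 1.002
grasp_force: 0.0
```

Request:
{"op": "play_rows", "data": {"rows": [{"dp": [0,0,0],"turn": [0,0,-1],"fingers": 0},{"dp": [0,0,0],"turn": [0,0,-1],"fingers": 0},{"dp": [0,0,0],"turn": [0,0,-1],"fingers": 0},{"dp": [0,0,0],"turn": [0,0,-1],"fingers": 0},{"dp": [0,0,0],"turn": [0,0,-1],"fingers": 0}]}}

```text
clock: 13.55
eef_pos: [536.0, -260.4, 124.5]
tcp_rot: [-3.141, -0.0, -0.02]
contact_force: [-1.0, -0.4, 0.1]
opening: 0.997
grasp_force: 0.0
```

Request:
{"op": "play_rows", "data": {"rows": [{"dp": [0,0,0],"turn": [0,0,-1],"fingers": 0},{"dp": [0,0,0],"turn": [0,0,-1],"fingers": 0},{"dp": [0,0,0],"turn": [0,0,-1],"fingers": 0},{"dp": [0,0,0],"turn": [0,0,-1],"fingers": 0},{"dp": [0,0,0],"turn": [0,0,-1],"fingers": 0}]}}

```text
clock: 13.97
eef_pos: [536.0, -260.4, 124.5]
tcp_rot: [-3.141, -0.0, 0.503]
contact_force: [-0.5, -0.3, 0.3]
opening: 0.999
grasp_force: 0.0
```

Request:
{"op": "play_rows", "data": {"rows": [{"dp": [0,0,0],"turn": [0,0,-1],"fingers": 0},{"dp": [0,0,0],"turn": [0,0,-1],"fingers": 0},{"dp": [0,0,0],"turn": [0,0,-1],"fingers": 0},{"dp": [0,0,0],"turn": [0,0,-1],"fingers": 0},{"dp": [0,0,0],"turn": [0,0,-1],"fingers": 0}]}}

```text
clock: 14.38
eef_pos: [536.0, -260.4, 124.5]
tcp_rot: [-3.142, -0.0, 1.027]
contact_force: [0.1, -0.4, 0.2]
opening: 1.004
grasp_force: 0.0
```

Request:
{"op": "play_rows", "data": {"rows": [{"dp": [0,0,0],"turn": [0,0,-1],"fingers": 0},{"dp": [0,0,0],"turn": [0,0,-1],"fingers": 0},{"dp": [0,0,0],"turn": [0,0,-1],"fingers": 0},{"dp": [0,0,0],"turn": [0,0,-1],"fingers": 0},{"dp": [0,0,0],"turn": [0,0,0],"fingers": 0}]}}

```text
clock: 14.8
eef_pos: [536.0, -260.4, 124.5]
tcp_rot: [3.142, -0.0, 1.445]
contact_force: [0.4, 0.7, 0.2]
opening: 0.999
grasp_force: 0.0
```

```bash
python3 - <<'E'
from rig import r
import cv2,pickle
f=r.grab_frame("wrist"); pickle.dump(f,open("w4.pkl","wb")); cv2.imwrite("pics/w4.png",cv2.convertScaleAbs(f["pixels"][:,:,::-1],alpha=1.8,beta=25))
E
python3 st.py
```

```text
clock 14.85
eef_pos [ 535.987 -260.376  124.492]
tcp_rot [-3.142 -0.     1.439]
contact_force [-0.061 -0.742 -0.432]
wrist_torque [-0.024 -0.004 -0.024]
opening 0.999813883201377
grasp_force 0.0
```

View pics/w4.png

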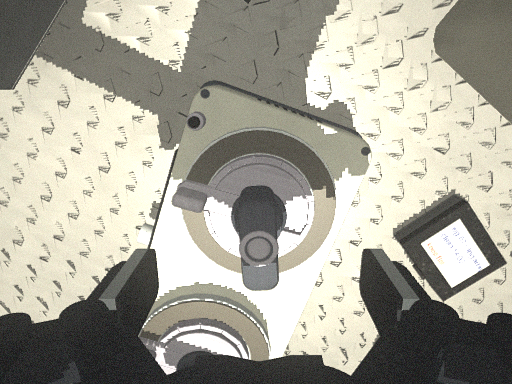

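The bar stands upright in the picture at column 259 and squared to the fingers, with the fin at (192,195). I'll grip it again and turn it further.

Request:
{"op": "play_rows", "data": {"rows": [{"dp": [0,0,0.5],"turn": [0,0,0],"fingers": 0.4},{"dp": [0,0,0.18],"turn": [0,0,0],"fingers": 0.6},{"dp": [0,0,0],"turn": [0,0,0],"fingers": 0.7},{"dp": [0,0,0],"turn": [0,0,0],"fingers": 0.8},{"dp": [0,0,0],"turn": [0,0,0],"fingers": 0.9}]}}

```text
clock: 15.27
eef_pos: [536.2, -260.5, 97.8]
tcp_rot: [3.141, 0.0, 1.439]
contact_force: [-0.6, -1.1, 0.2]
opening: 0.299
grasp_force: 0.0
```

Request:
{"op": "play_rows", "data": {"rows": [{"dp": [0,0,0],"turn": [0,0,0],"fingers": 1},{"dp": [0,0,0],"turn": [0,0,0],"fingers": 1},{"dp": [0,0,0],"turn": [0,0,0.6],"fingers": 1},{"dp": [0,0,-0.002],"turn": [0,0,1],"fingers": 1},{"dp": [0,0,-0.002],"turn": [0,0,1],"fingers": 1}]}}

```text
clock: 15.68
eef_pos: [536.1, -260.5, 98.2]
tcp_rot: [3.141, -0.0, 1.163]
contact_force: [-1.5, 0.8, 3.3]
opening: 0.208
grasp_force: 24.9
```

```bash
python3 st.py
```

```text
clock 15.6833
eef_pos [ 536.136 -260.475   98.165]
tcp_rot [ 3.141 -0.     1.163]
contact_force [-1.518  0.751  3.26 ]
wrist_torque [0.181 0.188 0.124]
opening 0.2075919027819278
grasp_force 24.913238883018494
```

Request:
{"op": "play_rows", "data": {"rows": [{"dp": [0,0,-0.002],"turn": [0,0,1],"fingers": 1},{"dp": [0,0,-0.002],"turn": [0,0,1],"fingers": 1},{"dp": [0,0,-0.002],"turn": [0,0,1],"fingers": 1},{"dp": [0,0,-0.002],"turn": [0,0,1],"fingers": 1},{"dp": [0,0,-0.002],"turn": [0,0,1],"fingers": 1}]}}

```text
clock: 16.1
eef_pos: [536.4, -260.6, 98.5]
tcp_rot: [3.141, -0.001, 0.639]
contact_force: [0.2, -0.2, 0.8]
opening: 0.205
grasp_force: 24.7
```

Request:
{"op": "play_rows", "data": {"rows": [{"dp": [0,0,-0.002],"turn": [0,0,1],"fingers": 1},{"dp": [0,0,-0.002],"turn": [0,0,1],"fingers": 1},{"dp": [0,0,-0.002],"turn": [0,0,1],"fingers": 1},{"dp": [0,0,-0.002],"turn": [0,0,1],"fingers": 1},{"dp": [0,0,-0.002],"turn": [0,0,1],"fingers": 1}]}}

```text
clock: 16.52
eef_pos: [536.5, -260.9, 98.9]
tcp_rot: [3.14, -0.001, 0.116]
contact_force: [-0.3, -0.9, -0.6]
opening: 0.207
grasp_force: 24.6
```

```bash
python3 st.py
```

```text
clock 16.5167
eef_pos [ 536.482 -260.913   98.89 ]
tcp_rot [ 3.14e+00 -1.00e-03  1.16e-01]
contact_force [-0.34  -0.895 -0.573]
wrist_torque [-0.231  0.02   0.135]
opening 0.2067630410012495
grasp_force 24.598518311977386
```

Request:
{"op": "play_rows", "data": {"rows": [{"dp": [0,0,-0.002],"turn": [0,0,1],"fingers": 1},{"dp": [0,0,-0.002],"turn": [0,0,1],"fingers": 1},{"dp": [0,0,0],"turn": [0,0,0],"fingers": 1},{"dp": [0,0,0],"turn": [0,0,0],"fingers": 0.5},{"dp": [0,0,0],"turn": [0,0,0],"fingers": 0.2}]}}

```text
clock: 16.93
eef_pos: [536.1, -260.4, 98.7]
tcp_rot: [-3.141, -0.0, -0.086]
contact_force: [0.2, -0.7, -0.4]
opening: 0.477
grasp_force: 0.0
```

Request:
{"op": "play_rows", "data": {"rows": [{"dp": [0,0,0],"turn": [0,0,0],"fingers": 0},{"dp": [0,0,-0.8],"turn": [0,0,0],"fingers": 0},{"dp": [0,0,-0.8],"turn": [0,0,1],"fingers": 0},{"dp": [0,0,-0.5],"turn": [0,0,1],"fingers": 0},{"dp": [0,0,0],"turn": [0,0,1],"fingers": 0}]}}

```text
clock: 17.35
eef_pos: [538.4, -261.5, 187.4]
tcp_rot: [3.141, -0.007, -0.406]
contact_force: [1.1, -0.2, 0.0]
opening: 1.0
grasp_force: 0.0
```

Request:
{"op": "play_rows", "data": {"rows": [{"dp": [0,0,0],"turn": [0,0,0.5],"fingers": 0},{"dp": [0,0,0],"turn": [0,0,0],"fingers": 0},{"dp": [0,0,0],"turn": [0,0,0],"fingers": 0}]}}

```text
clock: 17.6
eef_pos: [535.9, -260.3, 182.4]
tcp_rot: [-3.142, 0.0, -0.452]
contact_force: [0.1, -0.1, -1.1]
opening: 1.003
grasp_force: 0.0
```

```bash
python3 - <<'E'
from rig import r
import cv2,pickle
f=r.grab_frame("wrist"); pickle.dump(f,open("w5.pkl","wb")); cv2.imwrite("pics/w5.png",cv2.convertScaleAbs(f["pixels"][:,:,::-1],alpha=1.8,beta=25))
E
python3 st.py
```

```text
clock 17.65
eef_pos [ 535.797 -260.292  182.245]
tcp_rot [-3.142e+00  1.000e-03 -4.520e-01]
contact_force [ 0.5   -0.404 -0.901]
wrist_torque [-0.009 -0.024 -0.087]
opening 1.0004678879988966
grasp_force 0.0
```

View pics/w5.png

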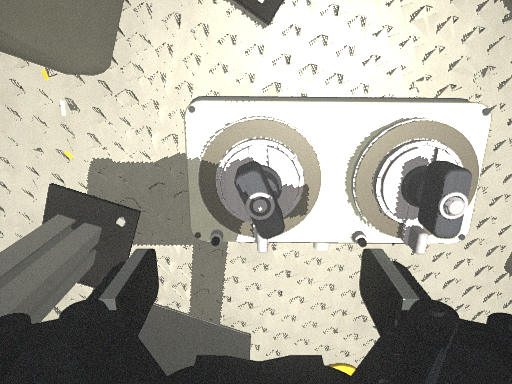

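The picture shows fin A at about (263,240), just below the nut's disc. The nut bar at (258,195) is turned some 20° from the machine axis, and the stud tip is at (261,207).

```bash
python3 - <<'E'
from h import *
for n,T,y,pts in [("w3",[536.2,-259.9],2.686,[("fin",253,138,89),("stud",256,221,118)]),("w5",[535.8,-260.3],-.452,[("fin",263,240,89),("stud",261,207,122)])]:
    f=pickle.load(open(n+".pkl","rb"))
    X=np.array([np.cos(y),np.sin(y)]);Y=np.array([np.sin(y),-np.cos(y)])
    for k,u,v,z in pts:
        p=onz(f,u,v,z)[:2]; print(n,k,p,"tool",(X@(p-T)).round(1),(Y@(p-T)).round(1))
im=pickle.load(open("w5.pkl","rb"))["pixels"].astype(int).sum(2)
for v in range(218,258,4): print(v,im[v,250:278:2])
E
```

```text
w3 fin [ 497.  -243.7] tool 42.3 -2.7
w3 stud [ 535.4 -260.3] tool 0.5 -0.7
w5 fin [ 500.3 -246.5] tool -38.0 3.1
w5 stud [ 535.5 -261.6] tool 0.3 1.3
218 [179  75 148 168 185 179 173 178 137  77  85  88  75  91]
222 [211 152  84  95  97  86  95  75  83  88 103  87 102  74]
226 [213  76 419  86  92  95  80  85  74 100  99  98  94  90]
230 [110  99 186 122  80  97 101 103  89  90 101  97  85  93]
234 [213 218 169 170 207  86  94  87  95  76  83  92  85  72]
238 [454 473 461 165 306 408 357 188 125 158 238 480 479 470]
242 [107 107 184 201 276 385 434 436 368 266 139 130 127 142]
246 [317 342 328 349 302 405 406 414 373 318 344 330 326 347]
250 [319 339 336 334 272 379 383 404 360 313 333 348 317 369]
254 [335 328 334 323 331 329 337 332 323 331 343 335 365 359]
```

Request:
{"op": "play_rows", "data": {"rows": [{"dp": [0,0,0],"turn": [0,0,-0.3],"fingers": 0.3},{"dp": [-0.55,0.02,0],"turn": [0,0,0],"fingers": 0.5},{"dp": [-0.5,0,0],"turn": [0,0,0],"fingers": 0.6},{"dp": [0,0,0],"turn": [0,0,0],"fingers": 0.6},{"dp": [0,0,0.8],"turn": [0,0,0],"fingers": 0.65}]}}

```text
clock: 18.07
eef_pos: [500.1, -245.3, 154.9]
tcp_rot: [3.141, -0.009, -0.422]
contact_force: [2.5, -1.4, -0.4]
opening: 0.349
grasp_force: 0.0
```

```bash
python3 st.py; python3 - <<'E'
from rig import r
from h import *
import cv2
f=r.grab_frame("wrist"); pickle.dump(f,open("w6.pkl","wb")); im=f["pixels"]
s=r.sense();T=s["eef_pos"][:2];y=s["tcp_rot"][2];print(T,y)
X=np.array([np.cos(y),np.sin(y)]);Y=np.array([np.sin(y),-np.cos(y)])
# expected pixel of fin top centre
P=np.linalg.inv(f["pose"])@np.array([497.4,-244.1,89,1]);u=P[0]/P[2]*f["fx"]+f["cx"];v=P[1]/P[2]*f["fy"]+f["cy"];print("expected",u,v)
u,v=int(u),int(v)
g=im.astype(int).sum(2)
for k in range(v-30,v+34,5): print(k,u-24,g[k,u-24:u+26:2])
E
```

```text
clock 18.0667
eef_pos [ 500.137 -245.286  154.867]
tcp_rot [ 3.141 -0.009 -0.422]
contact_force [ 2.499 -1.438 -0.449]
wrist_torque [-0.05  -0.131  0.033]
opening 0.3492708783854853
grasp_force 0.0
[ 496.27979908 -243.37473945] -0.42197469075116234
expected 258.90787214025397 209.7603842690401
179 234 [272 405 397 434 452 415 428 363 424 307 142 174 183 179 182 184 179 189
 178 173 164 183 171 176 164]
184 234 [115 102 185 297 303 351 263 247 442 453 334 135 170 159 187 186 172 170
 184 183 171 180 159 154 146]
189 234 [105  87  94 124  94 109 122 104 349 280 181 135 184 158 160 165 145 167
 142 146 123 120 129 117 145]
194 234 [ 98  96 104  92 115 108 117  97 195 185 177 254 244 287 201 150 305 290
  97 108 109 118 112 118 116]
199 234 [167 175 153 138 135 131 122 107 190 198 174 183 191 198 190 164 204 200
  99 116 150 137 179 175 174]
204 234 [212 222 216 210 208 204 192 209 201 183 154 186 193 212 191 178 190 203
 191 197 225 229 226 224 224]
209 234 [200 199 203 224 206 206 226 224 222 207 163 186 197 183 190 166 181 190
 187 210 206 192 204 194 195]
214 234 [217 273 343 316 335 300 189 253 316 299 249 228 213 226 242 239 330 317
 319 328 317 315 318 309 311]
219 234 [346 325 334 326 333 343 312 332 350 337 338 311 318 324 340 334 336 335
 282 298 329 344 356 361 368]
224 234 [348 327 338 319 328 327 341 354 348 344 344 334 274 347 330 347 351 359
 266 282 355 381 363 361 378]
229 234 [310 338 334 326 334 344 339 337 336 335 338 350 340 347 340 343 347 348
 362 402 370 381 374 367 343]
234 234 [339 298 292 335 327 324 343 330 326 338 334 347 341 332 347 348 350 353
 341 361 365 362 363 361 321]
239 234 [355 297 322 340 342 348 345 324 335 345 340 321 342 299 307 339 352 357
 359 357 372 350 344 350 354]
```

```bash
python3 - <<'E'
from h import *
S=np.array([536,-261.])
for n,u,rows in [("w3",254,range(110,176,2)),("w2",259,range(100,150,2)),("w6",259,range(170,230,2)),("w5",263,range(226,260,2))]:
    f=pickle.load(open(n+".pkl","rb"));g=f["pixels"].astype(int).sum(2)
    S=np.array([480.5,-371.8]) if n=="w2" else np.array([536,-261.])
    print(n,[(v,int(g[v,u-1:u+2].mean()),int(np.linalg.norm(onz(f,u,v,89)[:2]-S))) for v in rows])
E
```

```text
w3 [(110, 499, 59), (112, 501, 57), (114, 502, 56), (116, 497, 55), (118, 212, 54), (120, 200, 53), (122, 302, 52), (124, 141, 50), (126, 200, 49), (128, 346, 48), (130, 429, 47), (132, 441, 46), (134, 440, 45), (136, 444, 43), (138, 458, 42), (140, 451, 41), (142, 442, 40), (144, 436, 39), (146, 428, 37), (148, 443, 36), (150, 443, 35), (152, 428, 34), (154, 328, 32), (156, 197, 31), (158, 191, 30), (160, 191, 29), (162, 190, 27), (164, 190, 26), (166, 195, 25), (168, 197, 24), (170, 82, 22), (172, 71, 21), (174, 62, 20)]
w2 [(100, 514, 60), (102, 514, 58), (104, 507, 57), (106, 512, 55), (108, 356, 54), (110, 310, 52), (112, 313, 51), (114, 162, 49), (116, 373, 47), (118, 457, 46), (120, 465, 44), (122, 459, 43), (124, 477, 41), (126, 479, 39), (128, 450, 38), (130, 447, 36), (132, 366, 34), (134, 169, 33), (136, 149, 31), (138, 194, 30), (140, 191, 28), (142, 187, 26), (144, 188, 25), (146, 179, 23), (148, 81, 21)]
w6 [(170, 262, 15), (172, 174, 17), (174, 186, 18), (176, 184, 19), (178, 176, 20), (180, 178, 22), (182, 170, 23), (184, 171, 24), (186, 175, 26), (188, 159, 27), (190, 200, 28), (192, 294, 30), (194, 273, 31), (196, 288, 32), (198, 235, 34), (200, 191, 35), (202, 187, 36), (204, 202, 38), (206, 188, 39), (208, 188, 40), (210, 189, 42), (212, 185, 43), (214, 221, 45), (216, 262, 46), (218, 301, 47), (220, 318, 49), (222, 311, 50), (224, 300, 51), (226, 300, 53), (228, 345, 54)]
w5 [(226, 84, 27), (228, 94, 28), (230, 102, 30), (232, 77, 32), (234, 88, 33), (236, 87, 35), (238, 251, 36), (240, 425, 38), (242, 435, 40), (244, 420, 41), (246, 410, 43), (248, 412, 45), (250, 397, 46), (252, 316, 48), (254, 332, 50), (256, 329, 51), (258, 326, 53)]
```

Request:
{"op": "play_rows", "data": {"rows": [{"dp": [0,0,0.7],"turn": [0,0,0],"fingers": 0.65},{"dp": [0,0,0.7],"turn": [0,0,0],"fingers": 0.65},{"dp": [0,0,0.3],"turn": [0,0,0],"fingers": 0.65},{"dp": [0,0,0.18],"turn": [0,0,0],"fingers": 0.65},{"dp": [0,0,0],"turn": [0,0,0],"fingers": 0.7}], "force": 25}}

```text
clock: 18.53
eef_pos: [496.7, -243.6, 74.1]
tcp_rot: [-3.141, 0.003, -0.423]
contact_force: [0.1, -0.3, -1.0]
opening: 0.3
grasp_force: 0.0
```

Request:
{"op": "play_rows", "data": {"rows": [{"dp": [0,0,0],"turn": [0,0,0],"fingers": 0.75},{"dp": [0,0,0],"turn": [0,0,0],"fingers": 0.8},{"dp": [0,0,0],"turn": [0,0,0],"fingers": 0.85},{"dp": [0,0,0],"turn": [0,0,0],"fingers": 0.9},{"dp": [0,0,0],"turn": [0,0,0],"fingers": 0.95}]}}

```text
clock: 18.95
eef_pos: [498.0, -244.2, 76.4]
tcp_rot: [3.142, -0.002, -0.424]
contact_force: [-1.2, 0.1, 5.4]
opening: 0.086
grasp_force: 26.3
```

```bash
python3 st.py
```

```text
clock 18.95
eef_pos [ 497.981 -244.201   76.36 ]
tcp_rot [ 3.142e+00 -2.000e-03 -4.240e-01]
contact_force [-1.176  0.075  5.432]
wrist_torque [0.033 0.111 0.061]
opening 0.08584826613328395
grasp_force 26.314769983291626
```

Request:
{"op": "play_rows", "data": {"rows": [{"dp": [0,0,0],"turn": [0,0,0],"fingers": 1},{"dp": [0,0,-0.03],"turn": [0,0,0],"fingers": 1},{"dp": [0,0,-0.03],"turn": [0,0,0],"fingers": 1},{"dp": [0,0,0],"turn": [0,0,0],"fingers": 1},{"dp": [0,0,0],"turn": [0,0,0],"fingers": 1}], "force": 60}}

```text
clock: 19.37
eef_pos: [497.4, -243.9, 77.8]
tcp_rot: [-3.142, -0.0, -0.424]
contact_force: [-0.1, -0.1, 0.2]
opening: 0.069
grasp_force: 60.6
```

```bash
python3 st.py
```

```text
clock 19.3667
eef_pos [ 497.428 -243.937   77.763]
tcp_rot [-3.142 -0.    -0.424]
contact_force [-0.059 -0.123  0.178]
wrist_torque [ 0.02  -0.125  0.003]
opening 0.06911817825935715
grasp_force 60.574647188186646
```

Request:
{"op": "play_rows", "data": {"rows": [{"dp": [0,0,-0.015],"turn": [0,0,0],"fingers": 1},{"dp": [0,0,-0.015],"turn": [0,0,0],"fingers": 1},{"dp": [0,0,0],"turn": [0,0,0],"fingers": 1},{"dp": [0,0,0],"turn": [0,0,0],"fingers": 1}]}}

```text
clock: 19.7
eef_pos: [497.2, -243.9, 78.8]
tcp_rot: [-3.142, 0.0, -0.424]
contact_force: [0.9, 0.2, -0.4]
opening: 0.072
grasp_force: 60.5
```

```bash
python3 st.py
```

```text
clock 19.7
eef_pos [ 497.241 -243.851   78.785]
tcp_rot [-3.142  0.    -0.424]
contact_force [ 0.918  0.18  -0.374]
wrist_torque [-0.003  0.018  0.008]
opening 0.07223842328385588
grasp_force 60.54495692253113
```

Request:
{"op": "play_rows", "data": {"rows": [{"dp": [0,0,-0.008],"turn": [0,0,0],"fingers": 1},{"dp": [-0.05,0,0],"turn": [0,0,0],"fingers": 1},{"dp": [-0.05,0,0],"turn": [0,0,0],"fingers": 1},{"dp": [-0.05,0,0],"turn": [0,0,0],"fingers": 1},{"dp": [0,0,0],"turn": [0,0,0],"fingers": 1}]}}

```text
clock: 20.12
eef_pos: [491.3, -241.2, 79.1]
tcp_rot: [-3.142, 0.001, -0.424]
contact_force: [0.2, 0.5, -1.1]
opening: 0.068
grasp_force: 60.5
```

```bash
python3 st.py
```

```text
clock 20.1167
eef_pos [ 491.258 -241.169   79.104]
tcp_rot [-3.142e+00  1.000e-03 -4.240e-01]
contact_force [ 0.197  0.525 -1.14 ]
wrist_torque [ 0.036  0.051 -0.045]
opening 0.06839653566219542
grasp_force 60.545217990875244
```

Request:
{"op": "play_rows", "data": {"rows": [{"dp": [-0.1,0,0],"turn": [0,0,0],"fingers": 1},{"dp": [-0.1,0,0],"turn": [0,0,0],"fingers": 1},{"dp": [-0.1,0,0],"turn": [0,0,0],"fingers": 1},{"dp": [-0.1,0,0],"turn": [0,0,0],"fingers": 1}]}}

```text
clock: 20.45
eef_pos: [476.8, -234.6, 79.2]
tcp_rot: [-3.142, 0.0, -0.424]
contact_force: [-0.4, -0.3, -0.5]
opening: 0.073
grasp_force: 60.5
```

```bash
python3 st.py
```

```text
clock 20.45
eef_pos [ 476.762 -234.594   79.177]
tcp_rot [-3.142  0.    -0.424]
contact_force [-0.385 -0.285 -0.465]
wrist_torque [0.02  0.071 0.01 ]
opening 0.07316887664242523
grasp_force 60.54555058479309
```

Request:
{"op": "play_rows", "data": {"rows": [{"dp": [-0.15,0,0],"turn": [0,0,0],"fingers": 1},{"dp": [-0.15,0,0],"turn": [0,0,0],"fingers": 1},{"dp": [-0.15,0,0],"turn": [0,0,0],"fingers": 1},{"dp": [-0.15,0,0],"turn": [0,0,0],"fingers": 1},{"dp": [-0.15,0,0],"turn": [0,0,0],"fingers": 1}]}}

```text
clock: 20.87
eef_pos: [449.3, -222.2, 79.2]
tcp_rot: [3.142, 0.0, -0.424]
contact_force: [-0.2, 0.0, -0.6]
opening: 0.073
grasp_force: 60.5
```

```bash
python3 st.py
```

```text
clock 20.8667
eef_pos [ 449.285 -222.23    79.214]
tcp_rot [ 3.142  0.    -0.424]
contact_force [-0.184  0.016 -0.568]
wrist_torque [0.02  0.045 0.072]
opening 0.07307061580544011
grasp_force 60.545958280563354
```

```bash
python3 - <<'E'
from h import *
import cv2
S=pickle.load(open("scene.pkl","rb"));D=pickle.load(open("side.pkl","rb"))
print("box scene base",[onz(S,*p,0) for p in[(320,190),(361,203)]],"side base",[onz(D,*p,0) for p in[(291,180),(343,180)]])
print("top tri",tri(S,(325,150),D,(291,130)))
h=cv2.cvtColor(S["pixels"],cv2.COLOR_RGB2HSV);m=cv2.inRange(h,(22,150,120),(35,255,255));v,u=np.where(m)
k=(v>150)&(v<195)&(u>250);Q=np.array([onz(S,a,b,3)[:2] for a,b in zip(u[k],v[k])]);print("yellow",Q.min(0),Q.max(0))
f=pickle.load(open("w5.pkl","rb"))
for p in [(180,303),(250,332)]: print([onz(f,*p,z)[:2] for z in(0,60,100)])
E
```

```text
box scene base [array([ 359.9, -153.2,    0. ]), array([449.9, -67.1,   0. ])] side base [array([ 359.5, -159.6,    0. ]), array([454.6, -65.9,   0. ])]
top tri (array([ 342.8, -145. ,  126.8]), 1.5)
yellow [ 225.2 -280.3] [ 286.7 -203.8]
[array([ 433.3, -114.6]), array([ 464.5, -147.4]), array([ 485.3, -169.3])]
[array([ 365.8, -166.7]), array([ 409.5, -189.9]), array([ 438.6, -205.4])]
```

Request:
{"op": "play_rows", "data": {"rows": [{"dp": [-0.4,0,0],"turn": [0,0,0],"fingers": 1},{"dp": [-0.6,0,0],"turn": [0,0,0],"fingers": 1},{"dp": [-0.56,0,0],"turn": [0,0,0],"fingers": 1},{"dp": [0,0.5,0],"turn": [0,0,0],"fingers": 1},{"dp": [0,0.5,0],"turn": [0,0,0],"fingers": 1}]}}

```text
clock: 21.28
eef_pos: [375.1, -232.3, 79.2]
tcp_rot: [-3.141, 0.001, -0.422]
contact_force: [-0.0, 0.2, -0.5]
opening: 0.072
grasp_force: 60.5
```

Request:
{"op": "play_rows", "data": {"rows": [{"dp": [0,0.47,0],"turn": [0,0,0],"fingers": 1},{"dp": [0,0,0.3],"turn": [0,0,0],"fingers": 1},{"dp": [0,0,0.5],"turn": [0,0,0],"fingers": 1},{"dp": [0,0,0.5],"turn": [0,0,0],"fingers": 1},{"dp": [0,0,0],"turn": [0,0,0],"fingers": 1}]}}

```text
clock: 21.7
eef_pos: [366.9, -249.4, 24.9]
tcp_rot: [-3.141, 0.004, -0.424]
contact_force: [-0.8, 0.9, -2.0]
opening: 0.072
grasp_force: 60.5
```

```bash
python3 - <<'E'
from rig import r
import cv2,pickle,numpy as np
fs=[r.grab_frame(n) for n in("wrist","scene")]
pickle.dump(fs[1],open("s7.pkl","wb"))
a=fs[0]["pixels"];b=cv2.resize(fs[1]["pixels"][130:280,200:400],(512,384),interpolation=2)
o=cv2.convertScaleAbs(cv2.resize(np.hstack([a,b])[:,:,::-1],(800,300)),alpha=1.4,beta=15);cv2.imwrite("pics/w7.png",o)
E
python3 st.py
```

```text
clock 21.8
eef_pos [ 368.24  -250.018   27.067]
tcp_rot [-3.141e+00  2.000e-03 -4.240e-01]
contact_force [ 0.239  0.149 -0.543]
wrist_torque [ 0.037 -0.011 -0.026]
opening 0.06774363920403506
grasp_force 60.488866567611694
```

View pics/w7.png

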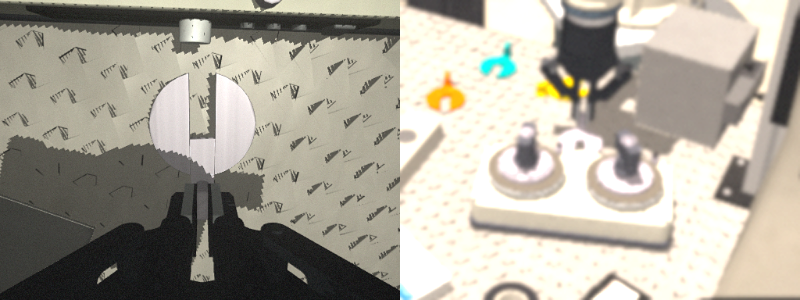

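The wrist half shows the washer held level at (203,120) over clear table, with the slot facing the machine. The scene half shows the other washer and both nuts in place.

Request:
{"op": "play_rows", "data": {"rows": [{"dp": [0,0,0.2],"turn": [0,0,0],"fingers": 1},{"dp": [0,0,0.1],"turn": [0,0,0],"fingers": 1},{"dp": [0,0,0.05],"turn": [0,0,0],"fingers": 1},{"dp": [0,0,0.03],"turn": [0,0,0],"fingers": 1},{"dp": [0,0,0],"turn": [0,0,0],"fingers": 1}]}}

```text
clock: 22.22
eef_pos: [368.9, -250.4, 12.0]
tcp_rot: [-3.142, -0.0, -0.424]
contact_force: [0.5, 0.4, -1.3]
opening: 0.067
grasp_force: 60.5
```

```bash
python3 st.py
```

```text
clock 22.2167
eef_pos [ 368.937 -250.405   12.02 ]
tcp_rot [-3.142 -0.    -0.424]
contact_force [ 0.469  0.351 -1.33 ]
wrist_torque [ 0.064  0.035 -0.036]
opening 0.06692562307682762
grasp_force 60.49075126647949
```

Request:
{"op": "play_rows", "data": {"rows": [{"dp": [0,0,0.03],"turn": [0,0,0],"fingers": 1},{"dp": [0,0,0],"turn": [0,0,0],"fingers": 1},{"dp": [0,0,0],"turn": [0,0,0],"fingers": 1}]}}

```text
clock: 22.47
eef_pos: [369.0, -250.5, 10.9]
tcp_rot: [3.142, -0.0, -0.424]
contact_force: [0.8, -0.0, -1.0]
opening: 0.072
grasp_force: 60.5
```

```bash
python3 st.py
```

```text
clock 22.4667
eef_pos [ 368.963 -250.504   10.912]
tcp_rot [ 3.142 -0.    -0.424]
contact_force [ 0.753 -0.008 -1.021]
wrist_torque [ 0.049  0.037 -0.   ]
opening 0.07232157742559439
grasp_force 60.490572452545166
```

Request:
{"op": "play_rows", "data": {"rows": [{"dp": [0,0,0.02],"turn": [0,0,0],"fingers": 1},{"dp": [0,0,0],"turn": [0,0,0],"fingers": 1},{"dp": [0,0,0],"turn": [0,0,0],"fingers": 1}]}}

```text
clock: 22.72
eef_pos: [369.0, -250.5, 10.5]
tcp_rot: [3.142, -0.0, -0.424]
contact_force: [-1.9, 0.5, 8.6]
opening: 0.068
grasp_force: 61.8
```

Request:
{"op": "play_rows", "data": {"rows": [{"dp": [0,0,0.01],"turn": [0,0,0],"fingers": 1},{"dp": [0,0,0],"turn": [0,0,0],"fingers": 1},{"dp": [0,0,0],"turn": [0,0,0],"fingers": 1}]}}

```text
clock: 22.97
eef_pos: [369.0, -250.6, 10.5]
tcp_rot: [3.142, -0.0, -0.424]
contact_force: [-2.8, 2.1, 16.9]
opening: 0.07
grasp_force: 62.8
```

On the table. I'll release gently, then rise and check.

Request:
{"op": "play_rows", "data": {"rows": [{"dp": [0,0,-0.02],"turn": [0,0,0],"fingers": 1},{"dp": [0,0,0],"turn": [0,0,0],"fingers": 0.85},{"dp": [0,0,0],"turn": [0,0,0],"fingers": 0.7},{"dp": [0,0,0],"turn": [0,0,0],"fingers": 0.6},{"dp": [0,0,0],"turn": [0,0,0],"fingers": 0.6}]}}

```text
clock: 23.38
eef_pos: [368.9, -250.5, 10.3]
tcp_rot: [-3.142, 0.0, -0.424]
contact_force: [0.4, -0.3, 0.6]
opening: 0.401
grasp_force: 0.0
```

Request:
{"op": "play_rows", "data": {"rows": [{"dp": [0,0,-0.4],"turn": [0,0,0],"fingers": 0.6},{"dp": [0,0,-0.8],"turn": [0,0,0],"fingers": 0.6},{"dp": [0,0,-0.9],"turn": [0,0,0],"fingers": 0.6},{"dp": [0,0,-0.9],"turn": [0,0,0],"fingers": 0.6},{"dp": [0,0,-0.9],"turn": [0,0,0],"fingers": 0.6}]}}

```text
clock: 23.8
eef_pos: [368.4, -250.1, 167.9]
tcp_rot: [-3.141, 0.001, -0.424]
contact_force: [0.6, -0.2, -0.8]
opening: 0.403
grasp_force: 0.0
```

Request:
{"op": "play_rows", "data": {"rows": [{"dp": [0,0,-0.5],"turn": [0,0,0],"fingers": 0.6},{"dp": [0,0,0],"turn": [0,0,0],"fingers": 0.6},{"dp": [0,0,0],"turn": [0,0,0],"fingers": 0.6}]}}

```text
clock: 24.05
eef_pos: [369.5, -250.9, 187.4]
tcp_rot: [3.141, -0.003, -0.424]
contact_force: [0.6, 0.2, -0.2]
opening: 0.397
grasp_force: 0.0
```

```bash
python3 st.py; python3 - <<'E'
from rig import r
from h import *
import cv2
f=r.grab_frame("wrist");g=r.grab_frame("scene")
im=cv2.cvtColor(f["pixels"],cv2.COLOR_RGB2HSV)
# fin of the other nut unchanged? compare scene patch round nut B & washer plate blob in wrist view
m=cv2.inRange(im,(0,0,150),(180,45,255));n,l,st,c=cv2.connectedComponentsWithStats(m)
for i in range(1,n):
    if st[i,4]>150: print(st[i],c[i].round(),onz(f,*c[i],5)[:2])
S=pickle.load(open("scene.pkl","rb"))
d=np.abs(g["pixels"].astype(int)-S["pixels"]).sum(2)
for n,(x,y,w,h) in dict(nutB=(245,190,35,40),tissue=(180,243,45,40),kapton=(240,270,32,30),case=(288,267,40,32)).items(): print(n,d[y:y+h,x:x+w].mean().round(1))
E
```

```text
clock 24.05
eef_pos [ 369.464 -250.862  187.357]
tcp_rot [ 3.141e+00 -3.000e-03 -4.240e-01]
contact_force [ 0.564  0.231 -0.222]
wrist_torque [-0.023 -0.016  0.019]
opening 0.39700756119701375
grasp_force 0.0
[  98    0  328   64 9404] [267.  36.] [ 470.2 -304.4]
[341   0  42  18 260] [360.   6.] [ 459.4 -385.4]
[ 256   70  120   82 3106] [302.  98.] [ 409.4 -312.5]
[ 227   90   39   81 1512] [246. 127.] [ 406.6 -254.2]
nutB 2.4
tissue 2.1
kapton 2.4
case 2.4
```

```bash
python3 -c "
from rig import r
print(r.sign_off())"
```

```text
the job is handed in; nothing more can be done
None
```

I handed the job in at about 24 s: spindle A (the one nearer +y) had the left-hand nut, which I undid about 5.9 rad clockwise, and its washer now lies on the table in front of the machine; the other nut was turned back to its start position with its washer still in place, the bystanders are unmoved in the camera check, and the sign-off returned no verdict.

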